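Reset the tripped trip switch on the desk power strip

ROBOT

A 7-joint arm with a two-finger parallel gripper is mounted at the origin on a cart in front of the work surface, level with it; the furniture and walls round the work are solid. World frame = base frame: x ahead of the robot, y to its left, z up, the work surface at z = 0. Lengths are in m, angles in rad, forces in N, time in s.
With the tool pointing down it reaches from about 0.4 to 0.875 m from the base axis. Payload 19.3 kg.
Tool frame: the origin (TCP) lies at the very end of the fingers, on their centre line; the grasp point (between the pads) lies 19 mm behind it; z points along the fingers, y is the line along which they close (so a half turn about z gives the same grasp; the last joint's range is limited). The gripper opens to 85 mm and grips with 20 to 120 N. Pads are 22 mm wide; open, the fingers measure 114 mm over their backs; the gripper's body (76 mm by 85 mm) begins 54 mm behind the grasp point. The pads swing forward as they close: fully open they stand 13 mm farther back than shut.
Start: joints at [-1.207, 0.521, -0.036, 1.599, 0.021, 1.021, -0.113], TCP at [0.263, 0.567, 0.231] pointing down, gripper open.
Joint ranges: [-2.91, 2.91], [-0.3, 2.13], [-1.5, 1.42], [0.17, 2.43], [-1.26, 4.41], [0.16, 1.93], [-2.52, 2.52]. Speed limits (rad/s): [1.89, 1.89, 2.39, 2.39, 3.01, 3.01, 3.01].

INTERFACE

Orientations are given as [roll, pitch, yaw] about the fixed x, y, z axes, in that order (R = Rz(yaw) Ry(pitch) Rx(roll)).
In Python, from workcell import bot gives the robot as it stands.
- The arm moves only by the shell command python3 -m crank 'ROWS' [FORCE]. ROWS is a JSON object of lists of equal length, an entry for each row: "travel": the shift along the world's x, y, z in cm, a list of three; "turn": the turn, a rotation vector about the world's x, y, z in degrees, a list of three; "gripper": the closure, from 0 (fully open) to 1 (shut). A call has exactly 5 rows; each row is the pose to reach, as a shift and turn from the pose commanded when the call began; what a row does not reach only later rows make up. A row lasts 1/10 s, in which the tool goes at most 50 mm and 8.59 degrees, less where a joint would pass 70% of its speed; a pose out of reach is approached as far as the arm can. A call with a gripper value outside its range is refused whole. The fingers move at their own pace and stop on an object; FORCE is the grip in N (left out, the last holds). Time passes only in rows, so rows that repeat a pose let the fingers close, or fill a call up. It gives the time, the measured TCP pose, the force, the opening and the grip force at its end, in the units of the state.
- bot.observe(): the state, without advancing time (a new reading comes with each control period).
- bot.grab_frame(name): name is "scene" or "top"; returns a dict with "pixels" (384x512x3 uint8, red, green, blue), "fx", "fy", "cx", "cy" (pixels), "extrinsics" (4x4, takes a point from world to camera coordinates). Camera axes: x right, y down, z forward; pixel columns grow to the right and rows downward; lengths in m; the calibration is good to about 2 mm. A picture is of the moment at which its call begins. There is no depth.
- bot.job_done(): hands the job in; it is judged then, once.
The state is a dict: "clock": time; "qpos": joint angles; "qd": joint speeds; "joint_efforts": joint torques, N m; "position": TCP position; "tool_rot": TCP orientation; "force": force on the tool from outside, world axes, zero at the start; "moment": the same for the moment, N m; "grip_width": finger opening in m; "finger_force": force on a finger pad.
Only numpy, scipy, OpenCV 4.12 (cv2) and the standard library are available. Lean on these libraries where they do the work, as an engineer would, in place of code of your own. Each camera call takes 0.05 s, during which the arm holds its last target. There are 200 camera calls.

TASK

One of the three trip switches on the desk's power strip has tripped: its lever stands about upright, halfway between off (leaning towards the robot's side) and on (leaning away). Reset it: first push that lever fully off, through the stiff last part until you feel the rubber stop, then throw it fully on and let go. Be gentle: never press on the switch with more than 14 N, and leave the other two levers and the small things round the strip as they are.

Things in the scene. Friction and masses are not known exactly. Their poses are not given: they have to be found in the camera images.
- power_strip: grey fixed base tray of the strip, 92 mm deep (x), 206 mm wide (y), 12 mm thick, black end cheeks 46 mm high at its two ends; origin at the centre of its underside on the desk; its front (-x) faces the robot, turned up to 0.25 rad. Three grey switch modules, 60 mm apart, stand side by side on it in any order.
- trip_module: the module whose switch has tripped: fixed grey block 84 mm (x) by 56 mm (y), 34 mm high, with a slotted bridge 50 mm long (x) and 45 mm high in its middle; origin at the centre of its underside, 12 mm above the desk, axes as the strip's. The lever's hinge axis runs along y, 36 mm above this origin. Push on this module and its lever with less than 14 N in all, squeeze included.
- trip_lever (a joint): angle of the tripped lever (rad): 0 upright, negative leans to -x of the module (off), positive to +x (on). Starts at 0.04 to 0.18; stays where it is left. On is past 0.5, with a rubber stop at 0.58. The off stop, also rubber, lies anywhere from -0.20 to -0.70, differs from unit to unit, is shown by no reading and must be felt. Until reset, the way to on is blocked at about 0.25.
- trip_lever_hinge (a point): middle of the tripped lever's hinge axis, 48 mm above the desk. Pushing level at 30 mm above it takes about 3 N freely, 7 to 10 N in the last 0.2 rad before the off stop (the latch being moved; it resets only as the stop is met), then rises steadily: 11 to 12 N means the off stop is reached (7 N at the on stop). If on is still blocked at 0.25, push off again, further.
- trip_lever_tip (a point): centre of the top of the tripped lever, 60 mm from its hinge. The lever is a plain black paddle, 12 mm wide (y) and 7 mm thick (x), its top 16 mm being 16 mm wide and 9 mm thick; upright, its top is 108 mm above the desk and stands 51 mm out of the bridge.
- on_lever_tip (a point): top of the same lever on the neighbour that is on (leans away); leave it alone
- spare_lever_tip (a point): top of the same lever on the neighbour that is switched off on purpose (leans to the robot's side); leave it alone
- oil_bottle: small capped bottle, 26 mm across, 59 mm high, beside one end of the strip; origin at its foot; leave it alone
- usb_stick: memory stick lying beside the other end, 18x52x8 mm; leave it alone
- rubber_stamp: wooden-handled hand stamp behind the strip, 25x46 mm, 69 mm high; origin at its foot; leave it alone

How it is judged:
By the outcome, as a careful person would: the job done as asked, in the order asked, and still so for the second after the job is handed in, with the robot touching nothing.
It also fails if it takes over 58 s, if anything falls off the work surface, if the arm or the gripper's body presses on something with over 40 N, if the wrist force passes 120 N, or if a joint passes its speed limit or range.

## Working session

There is one attempt and no reset: what is moved stays moved. The work goes in short steps, Python scripts to look and compute and a shell command to move; the robot and the scene stay as the last step left them, time stands still between calls to the robot, and variables do not carry over. Pictures are saved under pics/ and viewed, at most 10 in all, crops included, and the job is handed in when it is done.

```bash
mkdir -p pics; ls; python3 - <<'E'
from workcell import bot
import cv2,numpy as np
print(bot.observe())
for n in("scene","top"):
    f=bot.grab_frame(n); cv2.imwrite(f"pics/{n}0.png",f["pixels"][:,:,::-1]); print(n,f["fx"],f["fy"],f["cx"],f["cy"],np.round(f["extrinsics"],4).tolist())
E
```

```text
pics
{'clock': 0.0, 'qpos': array([-1.20719439,  0.52201579, -0.03637028,  1.60000183,  0.02120795,
        1.02108052, -0.11283541]), 'qd': array([-0.00016563, -0.00157577, -0.00077516, -0.00080054,  0.00185753,
        0.00021777,  0.00048652]), 'joint_efforts': array([ 3.66103659e-04, -9.27082586e+01,  1.97997272e+00, -3.69923115e+01,
        1.79110043e-02,  8.17118911e-03,  4.24812424e-05]), 'position': array([0.26257499, 0.56680209, 0.23072635]), 'tool_rot': array([-3.14047422e+00,  6.47535053e-05,  2.70778659e+00]), 'force': array([-0.13986952, -0.12174365,  0.37527183]), 'moment': array([ 0.0448848 , -0.01958639, -0.00853214]), 'finger_force': 0.0, 'grip_width': 0.0854881112524745}
scene 465.72469822176595 465.72469822176595 253.75879861371928 191.58304067130027 [[0.8031, -0.5958, -0.0111, -0.3905], [-0.2984, -0.3859, -0.8729, 0.2511], [0.5158, 0.7043, -0.4877, 0.6444], [0.0, 0.0, 0.0, 1.0]]
top 473.6156340109832 473.6156340109832 254.8514077324041 196.12016899044787 [[-0.0737, -0.9973, -0.0003, 0.1107], [-0.9774, 0.0722, -0.1987, 0.5638], [0.1982, -0.0143, -0.9801, 0.8783], [0.0, 0.0, 0.0, 1.0]]
```

View pics/scene0.png

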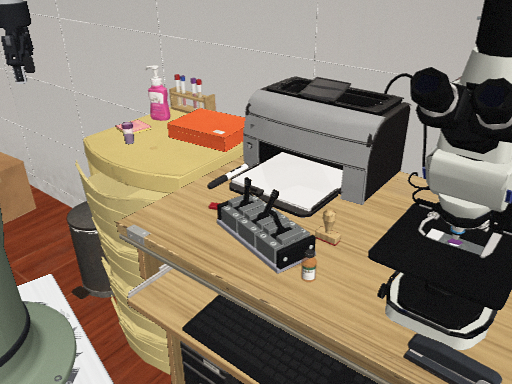

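View pics/top0.png

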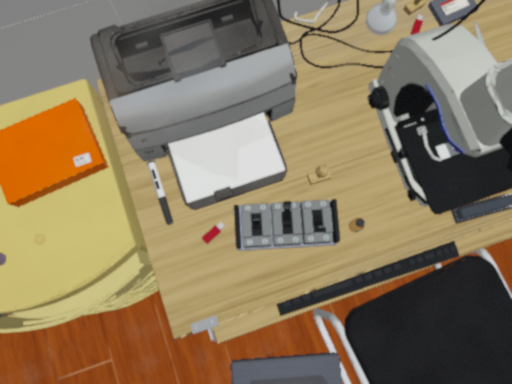

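```bash
python3 - <<'E'
import cv2,numpy as np
a=cv2.imread("pics/scene0.png")[165:285,200:350];b=cv2.imread("pics/top0.png")[185:260,225:375]
r=lambda i:cv2.resize(i,None,fx=5,fy=5,interpolation=cv2.INTER_CUBIC)
cv2.imwrite("pics/c1.png",r(a));cv2.imwrite("pics/c2.png",r(b))
E
```

```text
(no output)
```

View pics/c1.png

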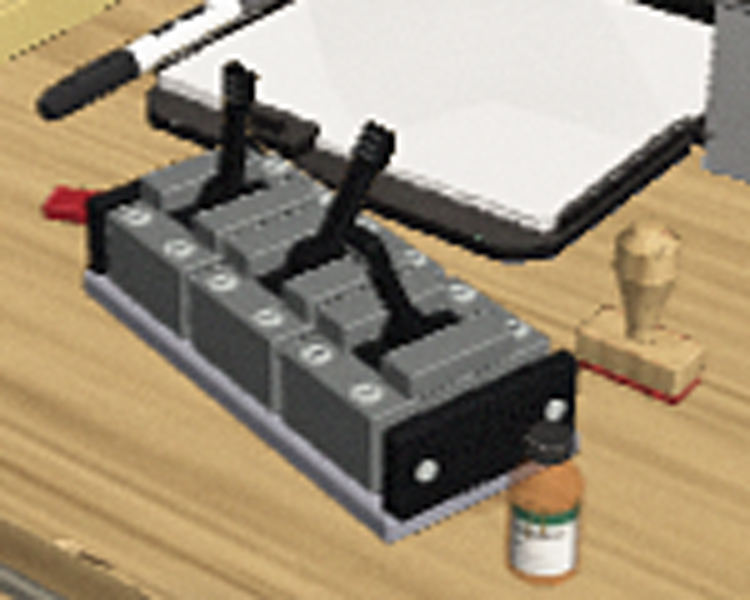

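View pics/c2.png

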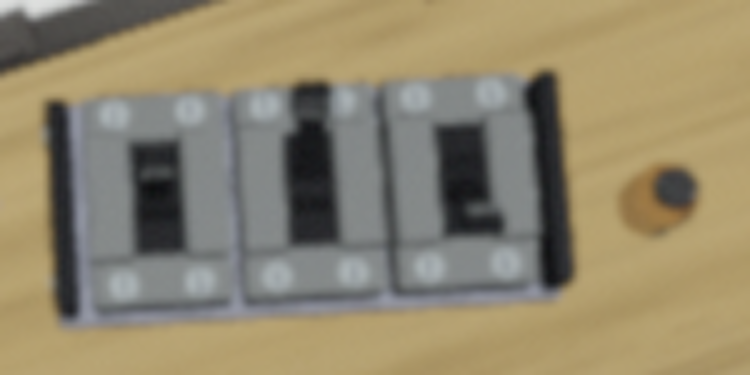

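```bash
cat > h.py <<'E'
import numpy as np
from scipy.optimize import least_squares
from workcell import bot
F={n:bot.grab_frame(n) for n in("scene","top")}
def proj(n,p):
    f=F[n];E=f["extrinsics"];c=np.atleast_2d(p)@E[:3,:3].T+E[:3,3]
    return np.c_[f["fx"]*c[:,0]/c[:,2]+f["cx"],f["fy"]*c[:,1]/c[:,2]+f["cy"]]
def tri(a,b):
    return least_squares(lambda p:np.r_[proj("scene",p)[0]-a,proj("top",p)[0]-b],[.7,.1,.05])
E
python3 - <<'E'
from h import *
S=lambda p:np.array(p)/5+[200,165]
T=lambda p:np.array(p)/5+[225,185]
sc=[(137,215),(180,248),(222,280),(268,317),(318,352),(368,391),(415,257),(462,291),(517,328)]
tp=[(123,285),(200,280),(277,276),(354,272),(429,267),(506,264),(346,102),(416,97),(491,93)]
P=[]
for a,b in zip(sc,tp):
    r=tri(S(a),T(b));P.append(r.x);print(np.round(r.x,4),round(r.cost,2))
P=np.array(P)
d=P[5]-P[0]; print("yaw",np.arctan2(d[1],d[0])+np.pi/2, np.linalg.norm(d))
# model: strip x,y,yaw,z ; screws at local (±u, 60k±v, z)
loc=[(-1,1,1),(-1,1,-1),(-1,0,1),(-1,0,-1),(-1,-1,1),(-1,-1,-1),(1,0,-1),(1,-1,1),(1,-1,-1)]
def world(q,l):
    x,y,t=q[:3];l=np.asarray(l)
    return np.c_[x+np.cos(t)*l[:,0]-np.sin(t)*l[:,1],y+np.sin(t)*l[:,0]+np.cos(t)*l[:,1],l[:,2]]
def res(q):
    l=np.array([(i*q[3],.06*k+j*q[4],q[5]) for i,k,j in loc]);w=world(q,l)
    return np.r_[(proj("scene",w)-[S(a) for a in sc]).ravel(),(proj("top",w)-[T(a) for a in tp]).ravel()]
r=least_squares(res,[P[:,0].mean(),P[:,1].mean(),.07,.033,.015,.046]);print(np.round(r.x,4),r.cost)
q=r.x
for n,k,uv,ut in(("trip",1,(238,65),None),("on",0,(375,125),(310,88)),("spare",-1,(355,236),(490,222))):
    f=lambda s:world(q,[(.06*np.sin(s),.06*k,.048+.06*np.cos(s))])
    g=lambda s:(proj("scene",f(s[0]))[0]-S(uv))
    z=least_squares(g,[0.]);print(n,z.x,z.fun,f(z.x[0]), (proj("top",f(z.x[0]))[0]-[225,185])*5,ut)
print("hinge",world(q,[(0,.06,.048)]))
E
```

```text
[0.4829 0.0851 0.0472] 0.43
[0.4827 0.0548 0.0467] 0.49
[0.4818 0.0247 0.0476] 0.33
[ 0.4812 -0.0055  0.047 ] 0.33
[ 0.4813 -0.0352  0.0473] 0.64
[ 0.4803 -0.0655  0.0476] 0.7
[ 0.5489 -0.0086  0.0487] 0.64
[ 0.549  -0.0366  0.0475] 0.53
[ 0.549  -0.0669  0.0468] 0.99
yaw -0.01677144771713346 0.15053580665271332
[ 0.5158  0.0088 -0.0192  0.0342  0.0153  0.0474] 5.77811093609742
trip [0.11709292] [0.09394846 0.44835898] [[0.52396539 0.06869094 0.10758915]] [158.82061637 150.89824088] None
on [0.48533135] [-0.04602011  0.21055024] [[0.54378816 0.00829854 0.10107123]] [315.62482576  89.77111154] (310, 88)
spare [-0.46186329] [0.19388661 0.21022643] [[ 0.48791727 -0.05063786  0.10171342]] [487.69659027 225.95680834] (490, 222)
hinge [[0.51695715 0.06882575 0.048     ]]
```

The strip is fitted at about (0.516, 0.009) with a yaw of about -0.02. The tripped switch is the left (+y) module: hinge at (0.517, 0.069), angle about 0.12. The middle lever is on and the right one is off. I'll close the fist with its closing line along y and approach high.

```bash
python3 -m crank '{"travel":[[2.4,-4,0],[4.8,-8,0],[7.2,-12,0],[9.6,-16,0],[12,-20,0]],"turn":[[0,0,5],[0,0,10],[0,0,15],[0,0,20],[0,0,23.8]],"gripper":[1,1,1,1,1]}' 30
```

```text
clock: 0.7
position: [0.3834, 0.3653, 0.2313]
tool_rot: [-3.142, 0.0, 3.127]
force: [1.3, 1.3, 0.7]
grip_width: 0.0125
finger_force: 0.0
```

```bash
python3 -m crank '{"travel":[[1.8,-3,0],[3.6,-6,0],[5.4,-9,0],[7.2,-12,0],[8.6,-14.8,0]],"turn":[[0,0,0],[0,0,0],[0,0,0],[0,0,0],[0,0,0]],"gripper":[1,1,1,1,1]}'
python3 -m crank '{"travel":[[1.8,-3,0],[3.6,-6,0],[5.4,-9,0],[7.2,-12,0],[8.8,-14.8,0]],"turn":[[0,0,0],[0,0,0],[0,0,0],[0,0,0],[0,0,0]],"gripper":[1,1,1,1,1]}'
python3 -m crank '{"travel":[[0,0,-1],[0,0,-3],[0,0,-5],[0,0,-6],[0,0,-6.5]],"turn":[[0,0,0],[0,0,0],[0,0,0],[0,0,0],[0,0,0]],"gripper":[1,1,1,1,1]}'
python3 - <<'E'
from h import *
import cv2
o=bot.observe();print(o["position"],o["tool_rot"],o["force"])
a=F["scene"]["pixels"][100:290,190:390,::-1];b=F["top"]["pixels"][130:320,190:390,::-1]
cv2.imwrite("pics/d.png",cv2.resize(np.hstack([a,b]),None,fx=2,fy=2,interpolation=cv2.INTER_CUBIC))
E
```

```text
clock: 1.2
position: [0.4695, 0.2175, 0.2313]
tool_rot: [-3.141, 0.0, 3.123]
force: [-0.1, 0.8, 0.3]
grip_width: 0.0
finger_force: 0.0
clock: 1.7
position: [0.5573, 0.0695, 0.2312]
tool_rot: [-3.141, -0.0, 3.123]
force: [-0.7, 0.4, -0.6]
grip_width: 0.0
finger_force: 0.0
clock: 2.2
position: [0.5563, 0.0714, 0.1655]
tool_rot: [-3.141, -0.001, 3.123]
force: [0.3, 0.5, 1.0]
grip_width: 0.0002
finger_force: 0.0
[0.55658846 0.07127971 0.16610474] [-3.14147254e+00 -4.94752652e-04  3.12338229e+00] [ 0.3603379  -0.16977691  0.61571274]
```

View pics/d.png

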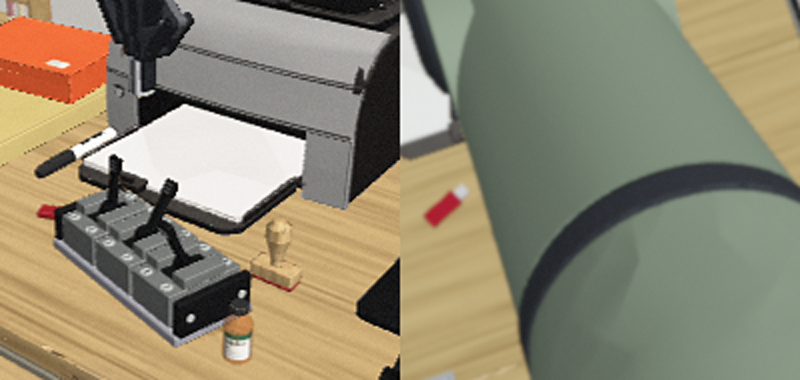

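The fist is above and behind the tripped lever (scene crop about (145,90), lever tip (115,157)). The top view is hidden by the arm. Next I lower to the push height.

```bash
python3 -m crank '{"travel":[[0,-0.1,-1.5],[0,-0.2,-3],[0,-0.2,-4.3],[0,-0.2,-5],[0,-0.2,-5]],"turn":[[0,0,0],[0,0,0],[0,0,0],[0,0,0],[0,0,0]],"gripper":[1,1,1,1,1]}'
python3 -m crank '{"travel":[[0,0,-1],[0,0,-2],[0,0,-3],[0,0,-3.8],[0,0,-3.8]],"turn":[[0,0,0],[0,0,0],[0,0,0],[0,0,0],[0,0,0]],"gripper":[1,1,1,1,1]}'
python3 -m crank '{"travel":[[-0.2,0,0],[-0.4,0,0],[-0.6,0,0],[-0.8,0,0],[-0.8,0,0]],"turn":[[0,0,0],[0,0,0],[0,0,0],[0,0,0],[0,0,0]],"gripper":[1,1,1,1,1]}'
```

```text
clock: 2.8
position: [0.5565, 0.0692, 0.1158]
tool_rot: [-3.141, -0.001, 3.123]
force: [0.0, -0.1, 0.2]
grip_width: 0.0002
finger_force: 0.0
clock: 3.3
position: [0.5561, 0.069, 0.077]
tool_rot: [-3.141, -0.002, 3.123]
force: [0.2, 0.4, 0.4]
grip_width: -0.0001
finger_force: 0.0
clock: 3.8
position: [0.5485, 0.0691, 0.0785]
tool_rot: [3.142, 0.0, 3.123]
force: [0.3, 0.7, -0.6]
grip_width: 0.0001
finger_force: 0.0
```

```bash
python3 -m crank '{"travel":[[-0.1,0,0],[-0.2,0,0],[-0.3,0,0],[-0.4,0,0],[-0.5,0,0]],"turn":[[0,0,0],[0,0,0],[0,0,0],[0,0,0],[0,0,0]],"gripper":[1,1,1,1,1]}'
python3 -m crank '{"travel":[[-0.1,0,0],[-0.2,0,0],[-0.3,0,0],[-0.4,0,0],[-0.5,0,0]],"turn":[[0,0,0],[0,0,0],[0,0,0],[0,0,0],[0,0,0]],"gripper":[1,1,1,1,1]}'
```

```text
clock: 4.3
position: [0.5436, 0.0691, 0.0783]
tool_rot: [-3.142, 0.0, 3.123]
force: [-1.0, -1.5, 0.2]
grip_width: 0.0005
finger_force: 0.0
clock: 4.8
position: [0.5386, 0.0691, 0.0783]
tool_rot: [-3.142, 0.0, 3.123]
force: [1.0, -0.6, 0.0]
grip_width: 0.0002
finger_force: 0.0
```

```bash
for i in 1; do python3 -m crank '{"travel":[[-0.05,0,0],[-0.1,0,0],[-0.15,0,0],[-0.2,0,0],[-0.2,0,0]],"turn":[[0,0,0],[0,0,0],[0,0,0],[0,0,0],[0,0,0]],"gripper":[1,1,1,1,1]}'; done
python3 -m crank '{"travel":[[-0.05,0,0],[-0.1,0,0],[-0.15,0,0],[-0.2,0,0],[-0.2,0,0]],"turn":[[0,0,0],[0,0,0],[0,0,0],[0,0,0],[0,0,0]],"gripper":[1,1,1,1,1]}'
python3 -m crank '{"travel":[[-0.05,0,0],[-0.1,0,0],[-0.15,0,0],[-0.2,0,0],[-0.2,0,0]],"turn":[[0,0,0],[0,0,0],[0,0,0],[0,0,0],[0,0,0]],"gripper":[1,1,1,1,1]}'
```

```text
clock: 5.3
position: [0.5367, 0.0691, 0.0783]
tool_rot: [3.142, 0.0, 3.123]
force: [0.3, 0.2, 0.8]
grip_width: 0.0001
finger_force: 0.6
clock: 5.8
position: [0.5346, 0.0691, 0.0783]
tool_rot: [-3.142, -0.0, 3.123]
force: [1.1, 0.3, 0.9]
grip_width: -0.0
finger_force: 0.4
clock: 6.3
position: [0.5326, 0.0691, 0.0783]
tool_rot: [-3.142, -0.0, 3.123]
force: [0.5, -0.1, 1.8]
grip_width: -0.0001
finger_force: 0.4
```

```bash
python3 -m crank '{"travel":[[-0.05,0,0],[-0.1,0,0],[-0.15,0,0],[-0.2,0,0],[-0.2,0,0]],"turn":[[0,0,0],[0,0,0],[0,0,0],[0,0,0],[0,0,0]],"gripper":[1,1,1,1,1]}'
python3 -m crank '{"travel":[[-0.05,0,0],[-0.1,0,0],[-0.15,0,0],[-0.15,0,0],[-0.15,0,0]],"turn":[[0,0,0],[0,0,0],[0,0,0],[0,0,0],[0,0,0]],"gripper":[1,1,1,1,1]}'
```

```text
clock: 6.8
position: [0.5307, 0.0691, 0.0783]
tool_rot: [3.142, 0.0, 3.123]
force: [1.5, 0.2, 1.4]
grip_width: 0.0004
finger_force: 0.7
clock: 7.3
position: [0.5292, 0.0691, 0.0783]
tool_rot: [-3.142, -0.0, 3.123]
force: [0.2, 0.0, 0.4]
grip_width: 0.0001
finger_force: 0.6
```

```bash
cat > look.py <<'E'
from h import *
import cv2,sys
a=F["scene"]["pixels"][155:245,205:325,::-1]
cv2.imwrite(f"pics/{sys.argv[1]}.png",cv2.resize(a,None,fx=6,fy=6,interpolation=cv2.INTER_CUBIC))
o=bot.observe();print(o["position"],o["force"],(proj("scene",o["position"])[0]-[205,155])*6)
E
python3 look.py e
```

```text
[0.52914851 0.06908929 0.07827103] [1.78011986 1.22225921 0.34453229] [269.64028703 214.11264014]
```

View pics/e.png

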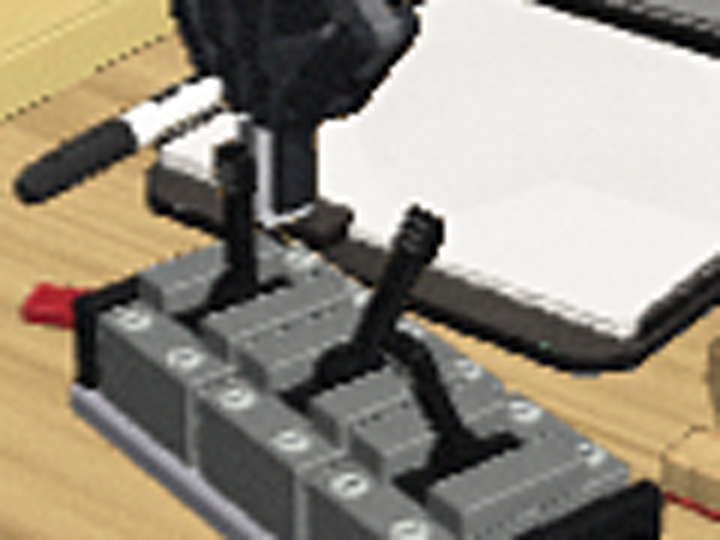

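The lever tip has moved from (256,138) to about (235,148) in this crop, so the fist is pushing it. It's still in the free range, so I continue in small steps.

```bash
python3 -m crank '{"travel":[[-0.05,0,0],[-0.1,0,0],[-0.15,0,0],[-0.15,0,0],[-0.15,0,0]],"turn":[[0,0,0],[0,0,0],[0,0,0],[0,0,0],[0,0,0]],"gripper":[1,1,1,1,1]}'
python3 -m crank '{"travel":[[-0.03,0,0],[-0.06,0,0],[-0.1,0,0],[-0.1,0,0],[-0.1,0,0]],"turn":[[0,0,0],[0,0,0],[0,0,0],[0,0,0],[0,0,0]],"gripper":[1,1,1,1,1]}'
```

```text
clock: 7.9
position: [0.5277, 0.0691, 0.0783]
tool_rot: [-3.142, -0.0, 3.123]
force: [2.5, 0.6, 0.5]
grip_width: 0.0002
finger_force: 0.5
clock: 8.4
position: [0.5267, 0.0691, 0.0783]
tool_rot: [-3.142, -0.0, 3.123]
force: [1.8, 0.0, 0.2]
grip_width: -0.0001
finger_force: 1.0
```

```bash
python3 -m crank '{"travel":[[-0.03,0,0],[-0.06,0,0],[-0.1,0,0],[-0.1,0,0],[-0.1,0,0]],"turn":[[0,0,0],[0,0,0],[0,0,0],[0,0,0],[0,0,0]],"gripper":[1,1,1,1,1]}'
python3 -m crank '{"travel":[[-0.03,0,0],[-0.06,0,0],[-0.1,0,0],[-0.1,0,0],[-0.1,0,0]],"turn":[[0,0,0],[0,0,0],[0,0,0],[0,0,0],[0,0,0]],"gripper":[1,1,1,1,1]}'
```

```text
clock: 8.9
position: [0.5257, 0.0691, 0.0783]
tool_rot: [-3.142, -0.0, 3.123]
force: [2.2, 0.8, -0.2]
grip_width: 0.0001
finger_force: 0.9
clock: 9.4
position: [0.5246, 0.0691, 0.0783]
tool_rot: [-3.142, -0.0, 3.123]
force: [2.3, -0.1, 0.1]
grip_width: -0.0001
finger_force: 0.8
```

```bash
python3 -m crank '{"travel":[[-0.05,0,0],[-0.1,0,0],[-0.15,0,0],[-0.2,0,0],[-0.2,0,0]],"turn":[[0,0,0],[0,0,0],[0,0,0],[0,0,0],[0,0,0]],"gripper":[1,1,1,1,1]}'
python3 -m crank '{"travel":[[-0.05,0,0],[-0.1,0,0],[-0.15,0,0],[-0.2,0,0],[-0.2,0,0]],"turn":[[0,0,0],[0,0,0],[0,0,0],[0,0,0],[0,0,0]],"gripper":[1,1,1,1,1]}'
```

```text
clock: 9.9
position: [0.5226, 0.0691, 0.0783]
tool_rot: [-3.142, -0.0, 3.123]
force: [2.3, -0.1, -0.3]
grip_width: 0.0002
finger_force: 0.8
clock: 10.4
position: [0.5206, 0.0691, 0.0783]
tool_rot: [-3.142, -0.0, 3.123]
force: [1.5, 0.5, -0.2]
grip_width: 0.0002
finger_force: 0.8
```

```bash
python3 -m crank '{"travel":[[-0.05,0,0],[-0.1,0,0],[-0.15,0,0],[-0.2,0,0],[-0.2,0,0]],"turn":[[0,0,0],[0,0,0],[0,0,0],[0,0,0],[0,0,0]],"gripper":[1,1,1,1,1]}'
```

```text
clock: 10.9
position: [0.519, 0.0691, 0.0784]
tool_rot: [3.142, 0.001, 3.123]
force: [4.7, -1.0, -0.7]
grip_width: 0.0
finger_force: 2.2
```

```bash
python3 -m crank '{"travel":[[-0.03,0,0],[-0.06,0,0],[-0.1,0,0],[-0.1,0,0],[-0.1,0,0]],"turn":[[0,0,0],[0,0,0],[0,0,0],[0,0,0],[0,0,0]],"gripper":[1,1,1,1,1]}'
```

```text
clock: 11.4
position: [0.5185, 0.0691, 0.0785]
tool_rot: [3.141, 0.002, 3.123]
force: [6.3, 0.3, -0.9]
grip_width: -0.0004
finger_force: 3.1
```

```bash
python3 -m crank '{"travel":[[-0.03,0,0],[-0.06,0,0],[-0.1,0,0],[-0.1,0,0],[-0.1,0,0]],"turn":[[0,0,0],[0,0,0],[0,0,0],[0,0,0],[0,0,0]],"gripper":[1,1,1,1,1]}'
```

```text
clock: 11.9
position: [0.5176, 0.0692, 0.0786]
tool_rot: [3.141, 0.002, 3.123]
force: [7.7, -1.1, -0.9]
grip_width: 0.0001
finger_force: 3.4
```

```bash
python3 -m crank '{"travel":[[-0.02,0,0],[-0.04,0,0],[-0.06,0,0],[-0.08,0,0],[-0.08,0,0]],"turn":[[0,0,0],[0,0,0],[0,0,0],[0,0,0],[0,0,0]],"gripper":[1,1,1,1,1]}'
```

```text
clock: 12.4
position: [0.5169, 0.0691, 0.0786]
tool_rot: [3.141, 0.002, 3.123]
force: [7.7, -1.3, -0.8]
grip_width: -0.0002
finger_force: 3.5
```

```bash
python3 -m crank '{"travel":[[-0.02,0,0],[-0.04,0,0],[-0.06,0,0],[-0.08,0,0],[-0.08,0,0]],"turn":[[0,0,0],[0,0,0],[0,0,0],[0,0,0],[0,0,0]],"gripper":[1,1,1,1,1]}'
```

```text
clock: 12.9
position: [0.5161, 0.0692, 0.0786]
tool_rot: [3.141, 0.002, 3.123]
force: [7.4, 0.8, -1.2]
grip_width: -0.0001
finger_force: 3.5
```

```bash
python3 -m crank '{"travel":[[-0.02,0,0],[-0.04,0,0],[-0.06,0,0],[-0.08,0,0],[-0.08,0,0]],"turn":[[0,0,0],[0,0,0],[0,0,0],[0,0,0],[0,0,0]],"gripper":[1,1,1,1,1]}'
```

```text
clock: 13.4
position: [0.5153, 0.0692, 0.0786]
tool_rot: [3.141, 0.002, 3.123]
force: [7.7, 0.1, -1.4]
grip_width: 0.0
finger_force: 3.5
```

```bash
python3 -m crank '{"travel":[[-0.02,0,0],[-0.04,0,0],[-0.06,0,0],[-0.06,0,0],[-0.06,0,0]],"turn":[[0,0,0],[0,0,0],[0,0,0],[0,0,0],[0,0,0]],"gripper":[1,1,1,1,1]}'
```

```text
clock: 13.9
position: [0.5147, 0.0692, 0.0786]
tool_rot: [3.141, 0.002, 3.123]
force: [8.3, 0.0, -0.0]
grip_width: -0.0001
finger_force: 3.4
```

```bash
python3 -m crank '{"travel":[[-0.02,0,0],[-0.04,0,0],[-0.06,0,0],[-0.06,0,0],[-0.06,0,0]],"turn":[[0,0,0],[0,0,0],[0,0,0],[0,0,0],[0,0,0]],"gripper":[1,1,1,1,1]}'
```

```text
clock: 14.4
position: [0.5141, 0.0692, 0.0786]
tool_rot: [3.141, 0.002, 3.123]
force: [6.9, 0.1, 0.8]
grip_width: 0.0002
finger_force: 3.4
```

```bash
python3 -m crank '{"travel":[[-0.02,0,0],[-0.04,0,0],[-0.06,0,0],[-0.06,0,0],[-0.06,0,0]],"turn":[[0,0,0],[0,0,0],[0,0,0],[0,0,0],[0,0,0]],"gripper":[1,1,1,1,1]}'
```

```text
clock: 14.9
position: [0.5135, 0.0692, 0.0786]
tool_rot: [3.141, 0.002, 3.123]
force: [6.7, -0.5, -0.4]
grip_width: -0.0
finger_force: 3.4
```

```bash
python3 -m crank '{"travel":[[-0.01,0,0],[-0.02,0,0],[-0.03,0,0],[-0.04,0,0],[-0.04,0,0]],"turn":[[0,0,0],[0,0,0],[0,0,0],[0,0,0],[0,0,0]],"gripper":[1,1,1,1,1]}'
```

```text
clock: 15.4
position: [0.5131, 0.0692, 0.0786]
tool_rot: [3.141, 0.002, 3.123]
force: [7.8, -0.5, -0.1]
grip_width: -0.0002
finger_force: 3.4
```

```bash
python3 -m crank '{"travel":[[-0.02,0,0],[-0.04,0,0],[-0.06,0,0],[-0.06,0,0],[-0.06,0,0]],"turn":[[0,0,0],[0,0,0],[0,0,0],[0,0,0],[0,0,0]],"gripper":[1,1,1,1,1]}'
```

```text
clock: 15.9
position: [0.5124, 0.0692, 0.0786]
tool_rot: [3.141, 0.002, 3.123]
force: [6.7, 0.4, -0.4]
grip_width: -0.0002
finger_force: 3.3
```

```bash
python3 -m crank '{"travel":[[-0.01,0,0],[-0.02,0,0],[-0.03,0,0],[-0.04,0,0],[-0.04,0,0]],"turn":[[0,0,0],[0,0,0],[0,0,0],[0,0,0],[0,0,0]],"gripper":[1,1,1,1,1]}'
```

```text
clock: 16.4
position: [0.5121, 0.0692, 0.0786]
tool_rot: [3.141, 0.002, 3.123]
force: [7.8, 0.8, -0.0]
grip_width: 0.0001
finger_force: 3.4
```

```bash
python3 -m crank '{"travel":[[-0.01,0,0],[-0.02,0,0],[-0.03,0,0],[-0.04,0,0],[-0.04,0,0]],"turn":[[0,0,0],[0,0,0],[0,0,0],[0,0,0],[0,0,0]],"gripper":[1,1,1,1,1]}'
```

```text
clock: 16.9
position: [0.5118, 0.0692, 0.0787]
tool_rot: [3.141, 0.002, 3.123]
force: [8.4, -0.2, -0.2]
grip_width: 0.0001
finger_force: 3.6
```

Both the wrist force and the finger force are starting to rise.

```bash
python3 -m crank '{"travel":[[-0.01,0,0],[-0.02,0,0],[-0.03,0,0],[-0.04,0,0],[-0.04,0,0]],"turn":[[0,0,0],[0,0,0],[0,0,0],[0,0,0],[0,0,0]],"gripper":[1,1,1,1,1]}'
```

```text
clock: 17.4
position: [0.5115, 0.0692, 0.0787]
tool_rot: [3.141, 0.002, 3.123]
force: [8.3, -0.8, 0.2]
grip_width: -0.0
finger_force: 3.8
```

```bash
python3 -m crank '{"travel":[[-0.01,0,0],[-0.02,0,0],[-0.03,0,0],[-0.03,0,0],[-0.03,0,0]],"turn":[[0,0,0],[0,0,0],[0,0,0],[0,0,0],[0,0,0]],"gripper":[1,1,1,1,1]}'
```

```text
clock: 17.9
position: [0.5113, 0.0692, 0.0787]
tool_rot: [3.141, 0.003, 3.123]
force: [9.4, -0.5, 0.8]
grip_width: -0.0001
finger_force: 4.1
```

```bash
python3 -m crank '{"travel":[[-0.01,0,0],[-0.02,0,0],[-0.03,0,0],[-0.04,0,0],[-0.04,0,0]],"turn":[[0,0,0],[0,0,0],[0,0,0],[0,0,0],[0,0,0]],"gripper":[1,1,1,1,1]}'
```

```text
clock: 18.4
position: [0.5111, 0.0692, 0.0788]
tool_rot: [3.141, 0.003, 3.123]
force: [10.0, -0.1, -0.5]
grip_width: -0.0003
finger_force: 4.4
```

```bash
python3 -m crank '{"travel":[[-0.01,0,0],[-0.02,0,0],[-0.03,0,0],[-0.03,0,0],[-0.03,0,0]],"turn":[[0,0,0],[0,0,0],[0,0,0],[0,0,0],[0,0,0]],"gripper":[1,1,1,1,1]}'
```

```text
clock: 18.9
position: [0.5109, 0.0692, 0.0788]
tool_rot: [3.141, 0.003, 3.123]
force: [11.4, 0.2, 0.2]
grip_width: -0.0002
finger_force: 4.7
```

```bash
python3 -m crank '{"travel":[[-0.01,0,0],[-0.02,0,0],[-0.03,0,0],[-0.04,0,0],[-0.04,0,0]],"turn":[[0,0,0],[0,0,0],[0,0,0],[0,0,0],[0,0,0]],"gripper":[1,1,1,1,1]}'; python3 -c "
from workcell import bot
for i in range(6):
  bot.grab_frame('scene');o=bot.observe();print(o['force'][0],o['finger_force'])"
```

```text
clock: 19.4
position: [0.5108, 0.0693, 0.0789]
tool_rot: [3.141, 0.004, 3.123]
force: [10.2, -0.8, 0.8]
grip_width: 0.0001
finger_force: 5.1
12.202841651740412 5.078289583325386
11.332646735086385 5.0787874683737755
10.957647552480832 5.079438239336014
11.879619684635179 5.078818928450346
10.456804429579238 5.079358220100403
11.473707147885426 5.079459473490715
```

```bash
python3 -m crank '{"travel":[[-0.01,0,0],[-0.02,0,0],[-0.03,0,0],[-0.03,0,0],[-0.03,0,0]],"turn":[[0,0,0],[0,0,0],[0,0,0],[0,0,0],[0,0,0]],"gripper":[1,1,1,1,1]}'
python3 -m crank '{"travel":[[0.3,0,0],[0.8,0,0],[1.8,0,0],[2.8,0,0],[3.4,0,0]],"turn":[[0,0,0],[0,0,0],[0,0,0],[0,0,0],[0,0,0]],"gripper":[1,1,1,1,1]}'
python3 -m crank '{"travel":[[0,0,2],[0,0,4],[0,0,5.5],[0,0,6],[0,0,6]],"turn":[[0,0,0],[0,0,0],[0,0,0],[0,0,0],[0,0,0]],"gripper":[1,1,1,1,1]}'
```

```text
clock: 20.2
position: [0.5106, 0.0693, 0.0789]
tool_rot: [3.141, 0.004, 3.123]
force: [12.5, 0.2, 0.5]
grip_width: 0.0005
finger_force: 5.3
clock: 20.7
position: [0.5437, 0.0691, 0.0781]
tool_rot: [-3.142, 0.0, 3.123]
force: [0.6, 0.1, 1.0]
grip_width: 0.0001
finger_force: 0.0
clock: 21.2
position: [0.543, 0.0691, 0.1386]
tool_rot: [3.141, 0.001, 3.123]
force: [0.2, -0.1, 0.0]
grip_width: 0.0003
finger_force: 0.0
```

```bash
python3 -m crank '{"travel":[[-2,0,0],[-4.5,0,0],[-7,0,0],[-9,0,0],[-9.3,0,0]],"turn":[[0,0,0],[0,0,0],[0,0,0],[0,0,0],[0,0,0]],"gripper":[1,1,1,1,1]}'
python3 -m crank '{"travel":[[0,0,-1.5],[0,0,-3],[0,0,-4.5],[0,0,-6],[0,0,-6]],"turn":[[0,0,0],[0,0,0],[0,0,0],[0,0,0],[0,0,0]],"gripper":[1,1,1,1,1]}'; python3 look.py f
```

```text
clock: 21.7
position: [0.4474, 0.0689, 0.1375]
tool_rot: [-3.141, -0.002, 3.124]
force: [0.6, 1.3, -1.0]
grip_width: 0.0002
finger_force: 0.0
clock: 22.2
position: [0.449, 0.0689, 0.0764]
tool_rot: [-3.141, -0.003, 3.123]
force: [-0.5, 0.1, 1.0]
grip_width: 0.0001
finger_force: 0.0
[0.44969751 0.06902688 0.0780587 ] [-0.29435719  1.10452481 -0.24615049] [ 67.68238258 289.21658316]
```

View pics/f.png

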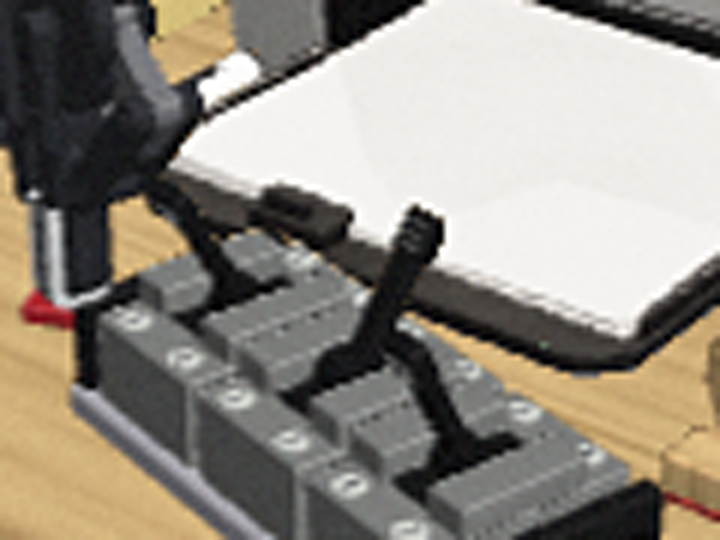

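The tripped lever now leans fully to the robot's side (tip about (160,185)), the fist is in front of it, and the neighbours are unchanged. Next I throw it on.

```bash
python3 -m crank '{"travel":[[0.2,0,0],[0.4,0,0],[0.6,0,0],[0.8,0,0],[1,0,0]],"turn":[[0,0,0],[0,0,0],[0,0,0],[0,0,0],[0,0,0]],"gripper":[1,1,1,1,1]}'
python3 -m crank '{"travel":[[0.2,0,0],[0.4,0,0],[0.6,0,0],[0.8,0,0],[1,0,0]],"turn":[[0,0,0],[0,0,0],[0,0,0],[0,0,0],[0,0,0]],"gripper":[1,1,1,1,1]}'
python3 -m crank '{"travel":[[0.2,0,0],[0.4,0,0],[0.6,0,0],[0.8,0,0],[1,0,0]],"turn":[[0,0,0],[0,0,0],[0,0,0],[0,0,0],[0,0,0]],"gripper":[1,1,1,1,1]}'
python3 -m crank '{"travel":[[0.2,0,0],[0.4,0,0],[0.6,0,0],[0.8,0,0],[1,0,0]],"turn":[[0,0,0],[0,0,0],[0,0,0],[0,0,0],[0,0,0]],"gripper":[1,1,1,1,1]}'
python3 -m crank '{"travel":[[0.2,0,0],[0.4,0,0],[0.6,0,0],[0.8,0,0],[0.8,0,0]],"turn":[[0,0,0],[0,0,0],[0,0,0],[0,0,0],[0,0,0]],"gripper":[1,1,1,1,1]}'
```

```text
clock: 22.8
position: [0.4599, 0.0691, 0.0784]
tool_rot: [3.142, 0.0, 3.123]
force: [0.2, 0.4, -0.2]
grip_width: 0.0
finger_force: 0.0
clock: 23.3
position: [0.4698, 0.0691, 0.0783]
tool_rot: [-3.142, -0.0, 3.123]
force: [-0.9, 0.2, -0.2]
grip_width: -0.0003
finger_force: 0.0
clock: 23.8
position: [0.4797, 0.0691, 0.0783]
tool_rot: [-3.142, -0.0, 3.123]
force: [-2.3, 0.2, 1.5]
grip_width: 0.0002
finger_force: 1.0
clock: 24.3
position: [0.4898, 0.0691, 0.0783]
tool_rot: [-3.142, -0.0, 3.123]
force: [-0.6, -0.4, 1.4]
grip_width: -0.0003
finger_force: 0.8
clock: 24.8
position: [0.4979, 0.0691, 0.0783]
tool_rot: [3.142, 0.0, 3.123]
force: [0.8, 0.3, -0.3]
grip_width: -0.0
finger_force: 0.0
```

```bash
python3 -m crank '{"travel":[[0.1,0,0],[0.2,0,0],[0.3,0,0],[0.4,0,0],[0.4,0,0]],"turn":[[0,0,0],[0,0,0],[0,0,0],[0,0,0],[0,0,0]],"gripper":[1,1,1,1,1]}'
python3 -m crank '{"travel":[[0.1,0,0],[0.2,0,0],[0.3,0,0],[0.4,0,0],[0.4,0,0]],"turn":[[0,0,0],[0,0,0],[0,0,0],[0,0,0],[0,0,0]],"gripper":[1,1,1,1,1]}'
```

```text
clock: 25.3
position: [0.5018, 0.0691, 0.0783]
tool_rot: [-3.142, 0.0, 3.123]
force: [-0.6, 0.0, 0.6]
grip_width: 0.0002
finger_force: 0.3
clock: 25.8
position: [0.5057, 0.0691, 0.0783]
tool_rot: [-3.142, -0.0, 3.123]
force: [-1.5, 0.3, 0.3]
grip_width: 0.0001
finger_force: 0.7
```

```bash
python3 -m crank '{"travel":[[0.05,0,0],[0.1,0,0],[0.15,0,0],[0.2,0,0],[0.2,0,0]],"turn":[[0,0,0],[0,0,0],[0,0,0],[0,0,0],[0,0,0]],"gripper":[1,1,1,1,1]}'
```

```text
clock: 26.3
position: [0.5076, 0.0691, 0.0783]
tool_rot: [-3.142, -0.0, 3.123]
force: [-1.2, -0.0, -0.3]
grip_width: -0.0002
finger_force: 0.8
```

Contact is steady and light. I go past the block angle in small steps.

```bash
python3 -m crank '{"travel":[[0.05,0,0],[0.1,0,0],[0.15,0,0],[0.2,0,0],[0.2,0,0]],"turn":[[0,0,0],[0,0,0],[0,0,0],[0,0,0],[0,0,0]],"gripper":[1,1,1,1,1]}'
```

```text
clock: 26.8
position: [0.5097, 0.0691, 0.0783]
tool_rot: [3.142, 0.0, 3.123]
force: [-1.8, -0.5, -0.4]
grip_width: -0.0
finger_force: 0.8
```

```bash
python3 -m crank '{"travel":[[0.05,0,0],[0.1,0,0],[0.15,0,0],[0.2,0,0],[0.2,0,0]],"turn":[[0,0,0],[0,0,0],[0,0,0],[0,0,0],[0,0,0]],"gripper":[1,1,1,1,1]}'
```

```text
clock: 27.3
position: [0.5117, 0.0691, 0.0783]
tool_rot: [3.142, 0.0, 3.123]
force: [-1.9, -0.3, -1.0]
grip_width: 0.0
finger_force: 0.8
```

```bash
python3 -m crank '{"travel":[[0.05,0,0],[0.1,0,0],[0.15,0,0],[0.2,0,0],[0.2,0,0]],"turn":[[0,0,0],[0,0,0],[0,0,0],[0,0,0],[0,0,0]],"gripper":[1,1,1,1,1]}'
```

```text
clock: 27.8
position: [0.5137, 0.0691, 0.0783]
tool_rot: [3.142, 0.0, 3.123]
force: [-2.5, -0.7, 0.4]
grip_width: -0.0002
finger_force: 0.8
```

```bash
python3 -m crank '{"travel":[[0.05,0,0],[0.1,0,0],[0.15,0,0],[0.2,0,0],[0.2,0,0]],"turn":[[0,0,0],[0,0,0],[0,0,0],[0,0,0],[0,0,0]],"gripper":[1,1,1,1,1]}'
```

```text
clock: 28.3
position: [0.5157, 0.0691, 0.0783]
tool_rot: [-3.142, 0.0, 3.123]
force: [-1.9, -1.0, 0.3]
grip_width: -0.0001
finger_force: 0.8
```

It's past 0.25, so the latch has reset. I continue to the on stop.

```bash
python3 -m crank '{"travel":[[0.05,0,0],[0.1,0,0],[0.15,0,0],[0.2,0,0],[0.2,0,0]],"turn":[[0,0,0],[0,0,0],[0,0,0],[0,0,0],[0,0,0]],"gripper":[1,1,1,1,1]}'
```

```text
clock: 28.8
position: [0.5177, 0.0691, 0.0783]
tool_rot: [-3.142, 0.0, 3.123]
force: [-1.9, 0.5, -0.1]
grip_width: 0.0001
finger_force: 0.8
```

```bash
python3 -m crank '{"travel":[[0.03,0,0],[0.06,0,0],[0.1,0,0],[0.1,0,0],[0.1,0,0]],"turn":[[0,0,0],[0,0,0],[0,0,0],[0,0,0],[0,0,0]],"gripper":[1,1,1,1,1]}'
```

```text
clock: 29.3
position: [0.5187, 0.0691, 0.0783]
tool_rot: [-3.142, 0.0, 3.123]
force: [-1.6, 0.6, -0.5]
grip_width: -0.0001
finger_force: 0.8
```

```bash
python3 -m crank '{"travel":[[0.03,0,0],[0.06,0,0],[0.1,0,0],[0.1,0,0],[0.1,0,0]],"turn":[[0,0,0],[0,0,0],[0,0,0],[0,0,0],[0,0,0]],"gripper":[1,1,1,1,1]}'
```

```text
clock: 29.8
position: [0.5197, 0.0691, 0.0783]
tool_rot: [-3.142, 0.0, 3.123]
force: [-1.6, -0.1, -0.4]
grip_width: 0.0002
finger_force: 0.8
```

```bash
python3 -m crank '{"travel":[[0.03,0,0],[0.06,0,0],[0.1,0,0],[0.1,0,0],[0.1,0,0]],"turn":[[0,0,0],[0,0,0],[0,0,0],[0,0,0],[0,0,0]],"gripper":[1,1,1,1,1]}'
```

```text
clock: 30.3
position: [0.5206, 0.0691, 0.0783]
tool_rot: [-3.142, 0.0, 3.123]
force: [-1.2, -0.2, 0.4]
grip_width: -0.0001
finger_force: 0.8
```

```bash
python3 -m crank '{"travel":[[0.03,0,0],[0.06,0,0],[0.1,0,0],[0.1,0,0],[0.1,0,0]],"turn":[[0,0,0],[0,0,0],[0,0,0],[0,0,0],[0,0,0]],"gripper":[1,1,1,1,1]}'
```

```text
clock: 30.8
position: [0.5217, 0.0691, 0.0783]
tool_rot: [-3.142, 0.0, 3.123]
force: [-1.4, 0.6, 0.2]
grip_width: -0.0002
finger_force: 0.7
```

```bash
python3 -m crank '{"travel":[[0.03,0,0],[0.06,0,0],[0.08,0,0],[0.08,0,0],[0.08,0,0]],"turn":[[0,0,0],[0,0,0],[0,0,0],[0,0,0],[0,0,0]],"gripper":[1,1,1,1,1]}'
```

```text
clock: 31.3
position: [0.5225, 0.0691, 0.0783]
tool_rot: [3.142, 0.0, 3.123]
force: [-1.1, 0.2, 0.5]
grip_width: -0.0003
finger_force: 0.8
```

```bash
python3 -m crank '{"travel":[[0.02,0,0],[0.04,0,0],[0.06,0,0],[0.06,0,0],[0.06,0,0]],"turn":[[0,0,0],[0,0,0],[0,0,0],[0,0,0],[0,0,0]],"gripper":[1,1,1,1,1]}'
```

```text
clock: 31.8
position: [0.5228, 0.069, 0.0782]
tool_rot: [-3.141, -0.0, 3.123]
force: [-3.8, 1.0, -0.1]
grip_width: -0.0002
finger_force: 1.8
```

Stop met. Two small steps to seat it, to about 6–7 N.

```bash
python3 -m crank '{"travel":[[0.01,0,0],[0.02,0,0],[0.03,0,0],[0.04,0,0],[0.04,0,0]],"turn":[[0,0,0],[0,0,0],[0,0,0],[0,0,0],[0,0,0]],"gripper":[1,1,1,1,1]}'
```

```text
clock: 32.3
position: [0.523, 0.0691, 0.0782]
tool_rot: [-3.141, -0.001, 3.123]
force: [-5.6, -1.1, 0.7]
grip_width: 0.0
finger_force: 2.7
```

```bash
python3 -m crank '{"travel":[[0.01,0,0],[0.02,0,0],[0.03,0,0],[0.04,0,0],[0.04,0,0]],"turn":[[0,0,0],[0,0,0],[0,0,0],[0,0,0],[0,0,0]],"gripper":[1,1,1,1,1]}'
```

```text
clock: 32.8
position: [0.5231, 0.0691, 0.0781]
tool_rot: [-3.141, -0.001, 3.123]
force: [-8.1, 0.9, 1.1]
grip_width: -0.0001
finger_force: 3.3
```

```bash
python3 -m crank '{"travel":[[-0.3,0,0],[-1,0,0],[-2,0,0],[-3,0,0],[-3.5,0,0]],"turn":[[0,0,0],[0,0,0],[0,0,0],[0,0,0],[0,0,0]],"gripper":[1,1,1,1,1]}'
python3 -m crank '{"travel":[[-1,0,2],[-2,0,4],[-3,0,6.5],[-3,0,8.5],[-3,0,9]],"turn":[[0,0,0],[0,0,0],[0,0,0],[0,0,0],[0,0,0]],"gripper":[1,1,1,1,1]}'
python3 -m crank '{"travel":[[0,0,0],[0,0,0],[0,0,0],[0,0,0],[0,0,0]],"turn":[[0,0,0],[0,0,0],[0,0,0],[0,0,0],[0,0,0]],"gripper":[1,1,1,1,1]}'; python3 look.py g
```

```text
clock: 33.3
position: [0.4876, 0.0691, 0.0784]
tool_rot: [-3.142, -0.0, 3.123]
force: [0.0, 0.4, 0.6]
grip_width: -0.0002
finger_force: 0.0
clock: 33.8
position: [0.4594, 0.0693, 0.1702]
tool_rot: [3.141, 0.003, 3.123]
force: [0.2, 0.1, -0.9]
grip_width: -0.0002
finger_force: 0.0
clock: 34.3
position: [0.4586, 0.069, 0.1678]
tool_rot: [-3.141, -0.001, 3.123]
force: [-0.6, -0.1, 0.2]
grip_width: 0.0
finger_force: 0.0
[0.45872921 0.06907901 0.16802915] [-0.45889092  0.51171138 -0.92162898] [77.80595284 24.60415339]
```

View pics/g.png

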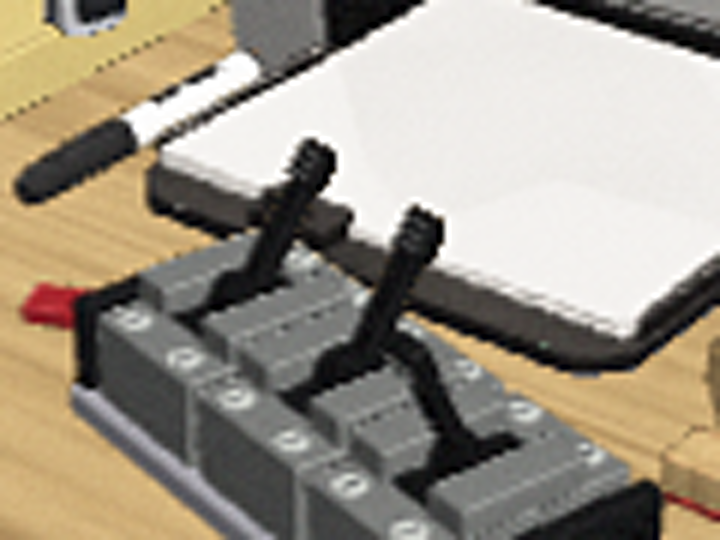

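The tripped lever (tip about (315,155)) now leans on, parallel to its on neighbour (tip about (420,222)). The other two levers are unchanged and the fist is clear.

```bash
python3 -c "
from workcell import bot
print(bot.job_done())"
```

```text
the job is handed in; nothing more can be done
None
```

The tripped switch is reset and handed in at 34 s of the 58 s limit: I pushed its lever off to the rubber stop (about 11–12 N, highest reading 12.5 N), threw it on to its stop (about 7–8 N) and let go, and the last picture shows it on with the other two levers unchanged.

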